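# Dress the chocolate counter display

### The job

Dress the counter display: put the pink gift box squarely on the middle of the pale lime plinth and the small yellow tin on the middle of the pink box. On the wooden board, make one straight, evenly spaced row from the blue jar to the copper pot, with the brown box next to the jar and the green tin next to the pot. Set each thing down gently and upright, and leave the white cup and the wooden stamp where they are.

Things in the scene. Friction and masses are not known exactly. Their poses are not given: they have to be found in the camera images.
- board: fixed light wooden display board, 420 x 110 x 12 mm high; origin at the centre of its underside on the counter; its y axis runs along its length, x across it, z up. Jar and pot stand 165 mm from its centre at its two ends, on its centre line; which is at which end changes
- jar: fixed blue ceramic jar with a white lid, 60 mm across, 78 mm high, standing on the board at one end; origin at the centre of its underside (12 mm above the counter); centre 330 mm from the pot's
- pot: fixed open copper pot, 60 mm across, 60 mm high, with a small brass handle on its side (to 49 mm from its axis), standing on the board at the other end; origin at the centre of its underside, 12 mm above the counter
- plinth: fixed square plinth, pale lime-yellow, 100 x 100 x 30 mm high (the top face is 94 x 94 mm); origin at the centre of its underside on the counter; x and y axes parallel to its sides, z up
- pink_center (a point): centre of the loose pink gift box with a picture on top, 96 x 56 x 40 mm high; x axis along the 96 mm side, y along the 56 mm side, z up; about 0.16 kg
- brown_center (a point): centre of the loose dark brown chocolate box with a purple cross ribbon, 54 x 54 x 45 mm high; x and y parallel to its sides, z up; about 0.13 kg
- yellow_center (a point): centre of the small loose round yellow tin with a thin white band, 44 mm diameter, 35 mm high; z up; about 0.07 kg
- green_center (a point): centre of the loose round green tin with a white label band, 50 mm diameter, 58 mm high; z up; about 0.12 kg
- cup_center (a point): centre of a loose white ceramic cup, 64 mm across the rim, 55 mm high; not to be moved
- stamp_center (a point): point half-way up a loose rubber stamp (wooden foot 50 x 30 x 18 mm high, x along the 50 mm; turned dark knob on top, 56 mm high in all); not to be moved
There are look-alikes about, which are no part of the job. Of the things like the part that bears green_center, leave any that is red; of the rest the larger one is meant.

How it is judged:
By the outcome, as a careful person would: the job done as asked, in the order asked, and still so for the second after the job is handed in, with the robot touching nothing.
It also fails if it takes over 128 s, if anything falls off the work surface, if the arm or the gripper's body presses on something with over 40 N, if the wrist force passes 120 N, or if a joint passes its speed limit or range.

### The arm

A 6-joint arm with a two-finger parallel gripper is mounted at the origin on the work surface. World frame = base frame: x ahead of the robot, y to its left, z up, the work surface at z = 0. Lengths are in m, angles in rad, forces in N, time in s.
With the tool pointing down it reaches from about 0.3 to 0.775 m from the base axis. Payload 14.6 kg.
Tool frame: the origin (TCP) lies at the very end of the fingers, on their centre line; the grasp point (between the pads) lies 19 mm behind it; z points along the fingers, y is the line along which they close (so a half turn about z gives the same grasp; the last joint's range is limited). The gripper opens to 94 mm and grips with 3 to 60 N. Pads are 16 mm wide; open, the fingers measure 119 mm over their backs; the gripper's body (75 mm by 177 mm) begins 78 mm behind the grasp point.
Start: joints at [1.152, 0.3, 1.521, -0, 1.321, -0.067], TCP at [0.19, 0.516, 0.205] pointing down, gripper open.
Joint ranges: [-3.03, 3.03], [-0.79, 2.21], [0.23, 2.52], [-1.04, 4.18], [0, 3.07], [-2.55, 2.55]. Speed limits (rad/s): [2.22, 2.22, 2.57, 3.14, 3.14, 3.14].

### API

Orientations are given as [roll, pitch, yaw] about the fixed x, y, z axes, in that order (R = Rz(yaw) Ry(pitch) Rx(roll)).
In Python, from station import ctrl gives the robot as it stands.
- The arm moves only by the shell command python3 -m pendant 'ROWS' [OPENING] [FORCE]. ROWS is JSON, a list of rows, each a list of 2 entries, a list of its own where there are three numbers: the shift along the world's x, y, z in cm, then the turn about the world's z in rad. A call has 1 to 20 rows; each row shifts and turns the commanded pose from where the row before left it; what a row does not reach is not made up. A row lasts 1/12 s, in which the tool goes at most 41.7 mm and 7.16 degrees, less where a joint would pass 70% of its speed; a pose out of reach is approached as far as the arm can. A call is refused whole if a number of a shift passes 4.17 or a number of a turn 0.125, either way. A call with a gripper value outside its range is refused whole. OPENING is the opening, from 0 (shut) to 1 (fully open), set as the call begins (- or left out, the last holds). The fingers move at their own pace and stop on an object; FORCE is the grip in N (left out, the last holds). Time passes only in rows, so rows that do not move let the fingers close. It gives the time, the measured TCP pose, the force, the opening and the grip force at its end, in the units of the state.
- ctrl.get_obs(): the state, without advancing time (a new reading comes with each control period).
- ctrl.camera(name): name is "scene" or "top" or "wrist"; returns a dict with "color" (480x640x3 uint8, red, green, blue), "intrinsics" (3x3 intrinsics, pixels), "camera_from_world" (4x4, takes a point from world to camera coordinates). Camera axes: x right, y down, z forward; pixel columns grow to the right and rows downward; lengths in m; the calibration is good to about 2 mm. The wrist camera is an equidistant fisheye: a pixel r from the principal point sees the ray r / f radians off the axis. A picture is of the moment at which its call begins. There is no depth.
- ctrl.hand_in(): hands the job in; it is judged then, once.
The state is a dict: "time_s": time; "qpos": joint angles; "joint_vel": joint speeds; "tau": joint torques, N m; "ee_pos": TCP position; "eef_rot": TCP orientation; "force": force on the tool from outside, world axes, zero at the start; "moment": the same for the moment, N m; "grip_width": finger opening in m; "grip_force": force on a finger pad.
Only numpy, scipy, OpenCV 4.12 (cv2) and the standard library are available. Lean on these libraries where they do the work, as an engineer would, in place of code of your own. Each camera call takes 0.05 s, during which the arm holds its last target. There are 200 camera calls.

## Working session

There is one attempt and no reset: what is moved stays moved. The work goes in short steps, Python scripts to look and compute and a shell command to move; the robot and the scene stay as the last step left them, time stands still between calls to the robot, and variables do not carry over. Pictures are saved under pics/ and viewed, at most 14 in all, crops included, and the job is handed in when it is done.

```bash
mkdir -p pics; ls; python3 - <<'E'
from station import ctrl
import cv2,numpy as np
o=ctrl.get_obs();print(o)
for n in("top","scene"):
    c=ctrl.camera(n);cv2.imwrite(f"pics/{n}0.png",c["color"][:,:,::-1]);print(n,c["intrinsics"],c["camera_from_world"])
E
```

```text
pics
{'time_s': 0.0, 'qpos': array([ 1.15240362e+00,  3.00478155e-01,  1.52158197e+00, -8.17102233e-06,
        1.32069092e+00, -6.66075228e-02]), 'joint_vel': array([-5.30444935e-04, -1.23393994e-04,  1.59721694e-03, -9.71015387e-05,
        3.24679522e-04, -1.45606949e-04]), 'tau': array([-5.75506929e-04, -5.31810665e+01, -3.52729046e+01,  7.08401855e-02,
        2.43904372e-02, -1.34328266e-04]), 'ee_pos': array([0.18941805, 0.51607498, 0.20488208]), 'eef_rot': array([-3.14043630e+00, -6.92037221e-05,  2.78980945e+00]), 'force': array([ 0.11508902, -0.57384299, -0.64557242]), 'moment': array([ 0.01453032,  0.01433221, -0.01136097]), 'grip_force': 0.0, 'grip_width': 0.09414729433697397}
top [[559.44366297   0.         326.40915723]
 [  0.         559.44366297 251.99934741]
 [  0.           0.           1.        ]] [[-0.00830659 -0.99994476 -0.00644015  0.02798553]
 [-0.99431157  0.00894335 -0.10613439  0.58273575]
 [ 0.10618612  0.0055219  -0.99433094  1.47997992]
 [ 0.          0.          0.          1.        ]]
scene [[554.80106904   0.         323.17031592]
 [  0.         554.80106904 235.51652795]
 [  0.           0.           1.        ]] [[-0.1578652   0.98742891 -0.00792028  0.07134221]
 [ 0.6107828   0.0913402  -0.78651214 -0.29557018]
 [-0.77590138 -0.12900047 -0.61752403  1.54871359]
 [ 0.          0.          0.          1.        ]]
```

View pics/top0.png

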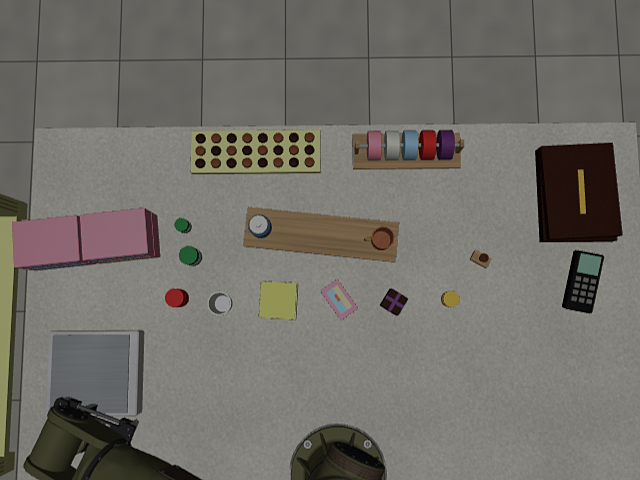

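View pics/scene0.png

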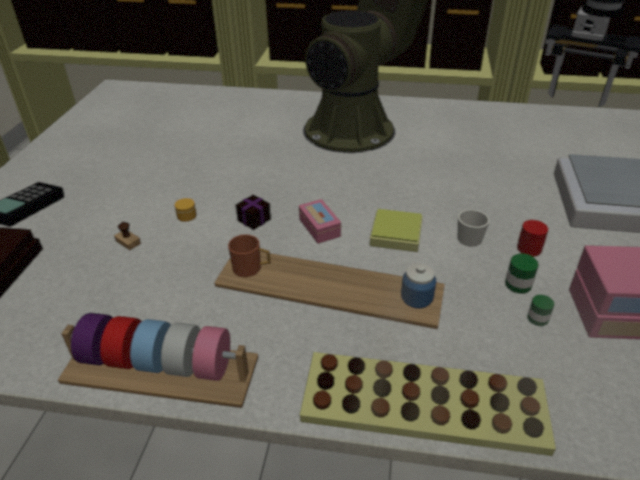

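Candidates in the top view:
- **Green tin:** large green (190,256), small green (182,226), red (176,298). The large green one is meant.
- **Pink:** the small box with a picture (339,299) is meant, not the stack of big pink boxes (85,238).
- **Plinth:** the lime square (279,300) is meant, not the praline tray (255,152).
- **Yellow tin:** (451,299).
- **Brown box:** (394,302) is meant, not the big dark box (580,192).
- **Stamp and cup:** stamp (481,259), cup (220,303), both to be left alone.

The jar is at (260,226) and the pot at (382,239).

```bash
cat > h.py <<'E'
import cv2,numpy as np
from station import ctrl
def ray(c,px,fish=False):
    K=c["intrinsics"];T=c["camera_from_world"];R=T[:3,:3];C=-R.T@T[:3,3]
    u=(np.atleast_2d(px).astype(float)-K[:2,2])/[K[0,0],K[1,1]]
    if fish:
        r=np.linalg.norm(u,axis=1,keepdims=True)+1e-12
        d=np.hstack([u/r*np.sin(r),np.cos(r)])
    else: d=np.hstack([u,np.ones((len(u),1))])
    return C,d@R
def cast(c,px,z,fish=False):
    C,d=ray(c,px,fish);return (C+d*((z-C[2])/d[:,2])[:,None])[:,:2]
def proj(c,P,fish=False):
    T=c["camera_from_world"];K=c["intrinsics"];p=np.atleast_2d(P)@T[:3,:3].T+T[:3,3]
    if fish:
        s=np.linalg.norm(p[:,:2],axis=1);u=p[:,:2]*(np.arctan2(s,p[:,2])/(s+1e-12))[:,None]
    else: u=p[:,:2]/p[:,2:]
    return u*[K[0,0],K[1,1]]+K[:2,2]
H={"pink":((140,175),50,90),"brown":None,"yellow":((18,27),150,100),"green":((50,85),90,40),"lime":((26,34),80,100),"blue":((95,118),90,40)}
def blobs(img,lo,hi,amin=60):
    hsv=cv2.cvtColor(img,cv2.COLOR_RGB2HSV);m=cv2.inRange(hsv,np.array(lo),np.array(hi))
    m=cv2.morphologyEx(m,cv2.MORPH_CLOSE,np.ones((5,5),np.uint8))
    cs=[cv2.convexHull(k) for k in cv2.findContours(m,cv2.RETR_EXTERNAL,cv2.CHAIN_APPROX_NONE)[0]]
    return [k for k in cs if cv2.contourArea(k)>amin]
def cen(k):
    M=cv2.moments(k);return np.array([M["m10"],M["m01"]])/M["m00"]
E
python3 - <<'E'
from h import *
c=ctrl.camera("top");s=ctrl.camera("scene")
print("C",ray(c,[0,0])[0],ray(s,[0,0])[0])
hsv=cv2.cvtColor(c["color"],cv2.COLOR_RGB2HSV);hs=cv2.cvtColor(s["color"],cv2.COLOR_RGB2HSV)
for n,p,q in[("lime",(279,300),(396,225)),("pink",(326,296),(316,222)),("brown",(389,299),(247,214)),("yel",(451,299),(185,209)),("green",(190,256),(522,267)),("jar",(251,226),(415,292)),("pot",(382,240),(243,262)),("board",(320,235),(330,285)),("counter",(320,340),(300,170))]:
    print(n,hsv[p[1],p[0]],hs[q[1],q[0]])
a=cv2.resize(c["color"][205:325,160:420],None,fx=3,fy=3,interpolation=cv2.INTER_CUBIC)
cv2.imwrite("pics/top_crop.png",a[:,:,::-1])
E
```

```text
C [0.42250003 0.01460007 1.53361836] [1.39344064 0.15633685 0.72446337]
lime [ 30 111 147] [ 33 125 139]
pink [168  69 145] [173  68 136]
brown [143 118  93] [  0 255   1]
yel [ 25 157 145] [ 20 170 111]
green [ 68 152  89] [ 68 165  71]
jar [ 40   5 150] [103  82  59]
pot [  9 143 105] [  8 146  68]
board [ 17 102 113] [ 16 102 122]
counter [ 26  13 133] [ 30  11 134]
```

View pics/top_crop.png

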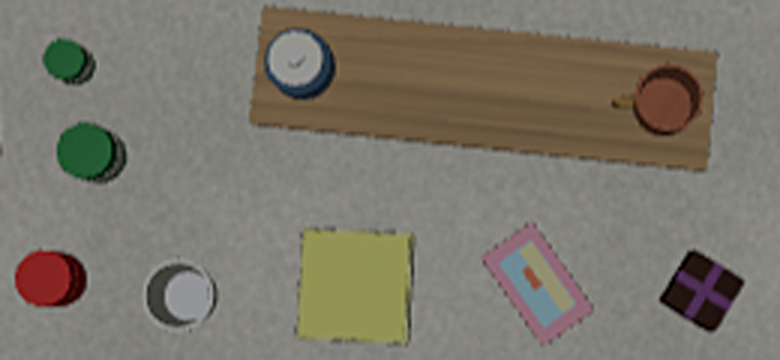

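The crop confirms the choices: the large green tin is at crop (87,152), with the small one at (66,60). The plinth is at (355,287), the picture box at (538,284) and the brown cross-ribbon box at (702,291).

```bash
python3 - <<'E'
from h import *
c=ctrl.camera("top");img=c["color"];hsv=cv2.cvtColor(img,cv2.COLOR_RGB2HSV).astype(int)
def near(ks,p): return min(ks,key=lambda k:np.hypot(*(cen(k)-p)))
def rect(k,z):
    w=cast(c,k.reshape(-1,2),z).astype(np.float32);(x,y),(a,b),t=cv2.minAreaRect(w*1000)
    return np.round([x,y,a,b,t],1)
def sat(p,r,z):  # anything unlike the counter round p
    m=((hsv[...,1]>45)|(hsv[...,2]<75)).astype(np.uint8);q=np.zeros_like(m)
    cv2.circle(q,p,r,1,-1);m&=q
    ks=cv2.findContours(m,0,cv2.CHAIN_APPROX_NONE)[0]
    k=cv2.convexHull(max(ks,key=cv2.contourArea));return k
for n,p,r,h,zb in[("plinth",(279,300),32,.03,0),("pink",(339,299),30,.04,0),("brown",(394,302),20,.045,0),("yellow",(451,299),16,.035,0),("green",(190,256),15,.058,0),("board",(320,235),90,.012,0)]:
    k=sat(p,r,h)
    if n=="board": k=near(blobs(img,(10,60,60),(25,160,200),3000),p)
    print(n,cen(k),"mid",np.round(cast(c,cen(k),zb+h/2)*1000,1),"rect@top",rect(k,h))
# jar lid (white), pot
for n,p,lo,hi in[("jar",(260,226),(90,60,20),(125,255,255)),("pot",(382,239),(0,115,20),(13,255,255))]:
    ks=blobs(img,lo,hi,20);k=near(ks,p);print(n,cen(k),[np.round(cast(c,cen(k),z)*1000,1) for z in(.012,.042,.072,.09)],cv2.contourArea(k))
E
```

```text
plinth [278.02103976 299.95437309] mid [[455.3 155.1]] rect@top [455.2 153.8 100.7  98.6  86.7]
pink [338.74022222 299.20377778] mid [[455.8  -9.2]] rect@top [455.6  -8.8  95.2  56.2  34.6]
brown [393.40931653 301.59450172] mid [[ 448.1 -156.1]] rect@top [ 447.8 -153.4   56.3   55.8   57.9]
yellow [449.96938065 298.54836465] mid [[ 455.1 -309.3]] rect@top [ 454.1 -305.3   43.6   48.1   25.8]
green [189.88555722 255.6111944 ] mid [[576.7 392.6]] rect@top [573.5 385.3  61.4  48.4  63.2]
board [320.95283383 234.09703385] mid [[635.4  37.7]] rect@top [635.   38.3 419.8 109.9  83.6]
jar [259.6124031 226.7747093] [array([[656.4, 206.2]]), array([[651.8, 202.4]]), array([[647.2, 198.7]]), array([[644.4, 196.4]])] 344.0
pot [382.17433414 237.61985472] [array([[ 623.3, -130.1]]), array([[ 619.3, -127.3]]), array([[ 615.3, -124.4]]), array([[ 613. , -122.7]])] 413.0
```

```bash
python3 -m pendant '[[[1.5,-2.9,0],-0.12],[[1.5,-2.9,0],-0.12],[[1.5,-2.9,0],-0.12],[[1.5,-2.9,0],-0.12],[[1.5,-2.9,0],-0.12],[[1.5,-2.9,0],-0.12],[[1.5,-2.9,0],-0.12],[[1.5,-2.9,0],-0.12],[[1.5,-2.9,0],-0.12],[[1.5,-2.9,0],-0.12],[[1.5,-2.9,0],-0.12],[[1.5,-2.9,0],-0.12],[[1.5,-2.9,0],-0.12],[[1.5,-2.9,0],-0.12],[[1.5,-2.9,0],-0.12],[[1.5,-2.9,0],-0.12],[[1.5,-2.9,0],-0.12],[[1.5,-2.9,0],-0.12],[[0,0,0],0],[[0,0,0],0]]' 1 20
python3 - <<'E'
from h import *
w=ctrl.camera("wrist");cv2.imwrite("pics/w1.png",w["color"][:,:,::-1]);print(w["intrinsics"],ray(w,[320,240],1))
for P in([.4555,-.009,.04],[.455,.154,.03],[.6355,.0377,.012],[.448,-.1545,.045]):print(proj(w,P,1))
E
```

```text
time_s: 1.92
ee_pos: [0.4596, -0.0067, 0.2051]
eef_rot: [-3.141, 0.001, 0.628]
force: [-0.5, 0.3, 0.6]
grip_width: 0.0943
grip_force: 0.0
[[371.64829954   0.         319.36350234]
 [  0.         371.64829954 237.42170189]
 [  0.           0.           1.        ]] (array([0.51318348, 0.03209779, 0.38475231]), array([[-0.19346894, -0.14223244, -0.97074183]]))
[[318.79275837 225.18069077]]
[[184.55092594 129.20480804]]
[[386.23074503  52.24740002]]
[[428.36129781 313.29420063]]
```

View pics/w1.png

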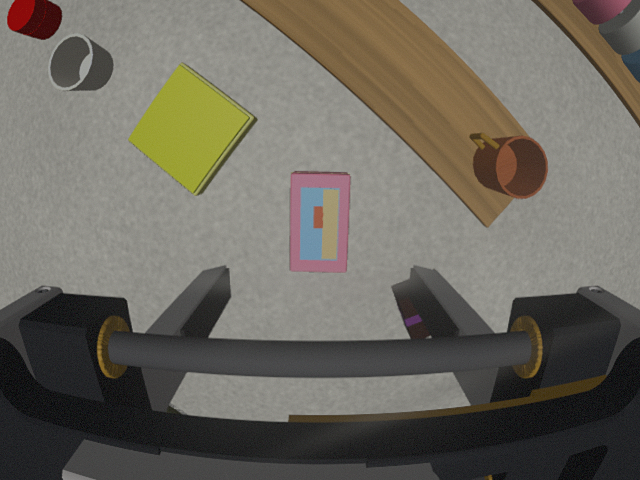

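The wrist view shows the pink box at (320,221), nearly aligned with the jaws, and the plinth at (192,129). The pot is at (510,167) and the board's end near (490,220).

```bash
cat >> h.py <<'E'
def wtop(w,lo,hi,z,p,fish=True,amin=200):
    ks=blobs(w["color"],lo,hi,amin);k=min(ks,key=lambda k:np.hypot(*(cen(k)-p)))
    X=(cast(w,k.reshape(-1,2),z,fish)*1000).astype(np.float32)
    (x,y),(a,b),t=cv2.minAreaRect(X);m=cen(X.reshape(-1,1,2))
    return np.round([x,y,a,b,t,m[0],m[1]],1)
E
python3 - <<'E'
from h import *
w=ctrl.camera("wrist");hsv=cv2.cvtColor(w["color"],cv2.COLOR_RGB2HSV)
print([hsv[y,x] for x,y in((296,220),(320,172),(190,130),(228,160))])
print("pink",wtop(w,(150,50,110),(179,150,255),.04,(320,221)))
for v in(120,140,160,170,180):print("plinth",v,wtop(w,(24,90,v),(38,255,255),.03,(192,129)))
print(ctrl.get_obs()["ee_pos"],ctrl.get_obs()["eef_rot"])
E
```

```text
[array([169,  80, 163], dtype=uint8), array([  1,  59, 104], dtype=uint8), array([ 31, 157, 164], dtype=uint8), array([ 27,  17, 135], dtype=uint8)]
pink [457.5  -7.9  97.3  55.5  34.8 457.2  -8.2]
plinth 120 [457.6 153.2  97.3  97.1  86.6 457.5 153.1]
plinth 140 [457.4 153.5  96.7  96.6  86.6 457.5 153.4]
plinth 160 [457.3 153.5  95.7  95.3  86.6 457.4 153.3]Traceback (most recent call last):
  File "<stdin>", line 5, in <module>
  File "h.py", line 28, in wtop
    ks=blobs(w["color"],lo,hi,amin);k=min(ks,key=lambda k:np.hypot(*(cen(k)-p)))
                                      ~~~^^^^^^^^^^^^^^^^^^^^^^^^^^^^^^^^^^^^^^^
ValueError: min() iterable argument is empty
```

```bash
python3 -m pendant '[[[-0.24,-0.15,0],-0.021],[[0,0,-2],0],[[0,0,-2],0],[[0,0,-2],0],[[0,0,-2],0],[[0,0,-2],0],[[0,0,-2],0],[[0,0,-2],0],[[0,0,-2],0],[[0,0,-1],0],[[0,0,-1],0],[[0,0,-1],0],[[0,0,-0.5],0],[[0,0,0],0],[[0,0,0],0]]' 1 20
python3 -m pendant '[[[0,0,0],0],[[0,0,0],0],[[0,0,0],0],[[0,0,0],0],[[0,0,0],0],[[0,0,0],0],[[0,0,0],0],[[0,0,0],0]]' 0 20
```

```text
time_s: 3.27
ee_pos: [0.4574, -0.0072, 0.0108]
eef_rot: [3.141, -0.0, 0.609]
force: [0.1, 0.6, -0.2]
grip_width: 0.094
grip_force: 0.0
time_s: 3.93
ee_pos: [0.4572, -0.0072, 0.0105]
eef_rot: [3.142, -0.0, 0.609]
force: [-0.2, 0.6, 1.3]
grip_width: 0.0558
grip_force: 20.0
```

```bash
python3 -m pendant '[[[0,0,0.5],0],[[0,0,1.5],0],[[0,0,2],0],[[0,0,2],0],[[0,0,2],0],[[0.01,2,0],-0.084],[[0.01,2,0],-0.084],[[0,2,0],-0.084],[[0,2,0],-0.084],[[0,2,0],-0.083],[[0,2,0],-0.083],[[0,2,0],-0.083],[[0,2.05,0],-0.083],[[0,0,0],0],[[0,0,0],0],[[0,0,0],0]]'
python3 - <<'E'
from h import *
w=ctrl.camera("wrist");cv2.imwrite("pics/w2.png",w["color"][:,:,::-1])
o=ctrl.get_obs();print(o["ee_pos"],o["eef_rot"])
print("pink",wtop(w,(150,50,80),(179,150,255),o["ee_pos"][2]+.0295,(320,260)))
E
```

```text
time_s: 5.27
ee_pos: [0.4571, 0.1528, 0.0904]
eef_rot: [3.141, 0.0, -0.057]
force: [1.6, 0.4, -2.4]
grip_width: 0.0559
grip_force: 20.0
[0.4572192  0.15262696 0.09043254] [ 3.14139212e+00  3.18870706e-04 -5.80690790e-02]
pink [473.2 151.3  55.6  68.9  86.6 472.8 151.3]
```

View pics/w2.png

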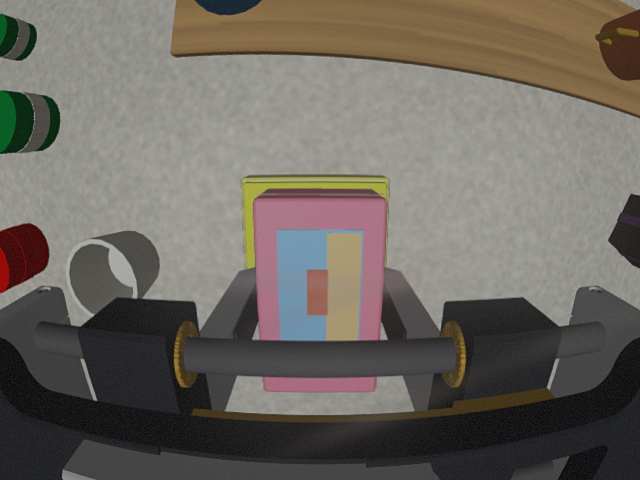

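The pink box is held level over the plinth, with its front edge at row 195 and the plinth's edge at row 180, parallel to it.

```bash
python3 -m pendant '[[[0.02,0.06,-1],0],[[0,0,-1],0],[[0,0,-1],0],[[0,0,-0.8],0],[[0,0,-0.5],0],[[0,0,-0.3],0],[[0,0,-0.15],0],[[0,0,-0.1],0],[[0,0,-0.1],0],[[0,0,0],0],[[0,0,0],0]]'
```

```text
time_s: 6.23
ee_pos: [0.4577, 0.154, 0.0412]
eef_rot: [-3.141, -0.001, -0.059]
force: [0.7, 0.2, -2.4]
grip_width: 0.056
grip_force: 20.0
```

```bash
python3 -m pendant '[[[-0.02,-0.05,-0.05],0],[[0,0,-0.05],0],[[0,0,0],0],[[0,0,0],0]]'
```

```text
time_s: 6.57
ee_pos: [0.4575, 0.1534, 0.0405]
eef_rot: [-3.141, -0.001, -0.059]
force: [-2.8, -0.2, 6.2]
grip_width: 0.0558
grip_force: 20.0
```

Contact made. I'll open the gripper, rise and check.

```bash
python3 -m pendant '[[[0,0,0],0],[[0,0,0],0],[[0,0,0],0],[[0,0,0],0],[[0,0,0],0],[[0,0,0],0]]' 0.85
python3 -m pendant '[[[0,0,0.5],0],[[0,0,1.5],0],[[0,0,2.5],0],[[0,0,3],0],[[-2,0,3],0],[[-2,0,3],0],[[-2,0,3],0],[[0,0,0],0],[[0,0,0],0]]' 1
python3 - <<'E'
from h import *
w=ctrl.camera("wrist");cv2.imwrite("pics/w3.png",w["color"][:,:,::-1])
o=ctrl.get_obs();print(o["ee_pos"],o["eef_rot"],proj(w,[.4574,.1533,.07],1))
p=proj(w,[.4574,.1533,.07],1)[0]
print("pink",wtop(w,(150,50,110),(179,150,255),.07,p))
for v in(120,140):print("plinth",wtop(w,(24,90,v),(38,255,255),.03,p))
c=ctrl.camera("top");p=proj(c,[.4574,.1533,.07])[0]
print("top pink",wtop(c,(150,50,90),(179,150,255),.07,p,False),"plinth",wtop(c,(24,70,90),(38,255,255),.03,p,False))
E
```

```text
time_s: 7.07
ee_pos: [0.4573, 0.1534, 0.0399]
eef_rot: [3.142, 0.0, -0.059]
force: [0.5, -1.5, 0.7]
grip_width: 0.0796
grip_force: 0.0
time_s: 7.82
ee_pos: [0.3975, 0.1536, 0.2067]
eef_rot: [-3.14, -0.004, -0.059]
force: [0.2, 0.0, -0.5]
grip_width: 0.0942
grip_force: 0.0
[0.39737966 0.15344006 0.20522057] [-3.14121963e+00 -1.16691988e-03 -5.89725897e-02] [[314.90883938 158.29174756]]
pink [456.8 152.7  55.   94.8  86.6 456.8 152.8]
plinth [454.3 114.2  15.1  96.   86.3 453.9 114.4]
plinth [454.3 114.1  14.3  95.9  87.  454.6 114.1]
top pink [464.8 151.8  55.   75.8  86.6 468.9 150.2] plinth [8.646e+02 2.169e+02 1.184e+02 3.564e+02 1.000e-01 8.650e+02 2.168e+02]
```

View pics/w3.png

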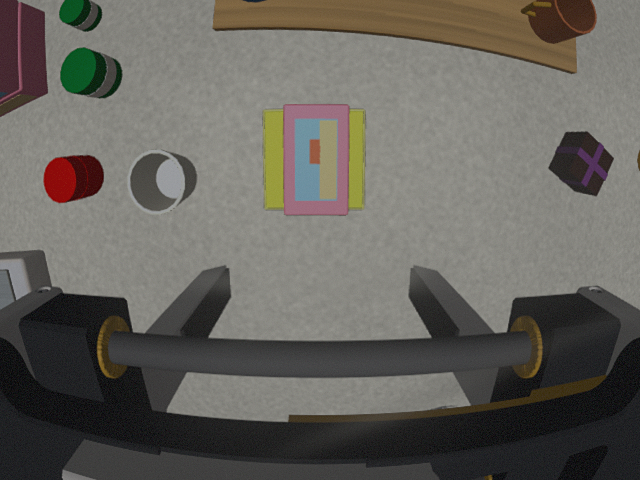

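The pink box sits centred and square on the plinth, top at (316,160). Next I'll compare its centre with both lime strips numerically, and measure the yellow tin from the top and scene views.

```bash
python3 - <<'E'
from h import *
w=ctrl.camera("wrist");hsv=cv2.cvtColor(w["color"],cv2.COLOR_RGB2HSV)
for v in(120,140):
    m=cv2.inRange(hsv,(24,90,v),(38,255,255));q=m*0;q[100:220,250:380]=m[100:220,250:380]
    ys,xs=np.nonzero(q);X=(cast(w,np.c_[xs,ys],.03,1)*1000).astype(np.float32);print("plinth",cv2.minAreaRect(X))
c=ctrl.camera("top");s=ctrl.camera("scene")
def two(pt,ps):
    C1,d1=ray(c,pt);C2,d2=ray(s,ps);d1=d1[0];d2=d2[0]
    t=np.linalg.lstsq(np.c_[d1,-d2],C2-C1,rcond=None)[0];a=C1+t[0]*d1;b=C2+t[1]*d2;return (a+b)/2,np.linalg.norm(a-b)
for n,lo,hi,p,q in[("yellow",(15,110,40),(28,255,255),(451,299),(185,209)),("green",(55,80,20),(85,255,255),(190,256),(522,272))]:
    f=lambda im,p:min(blobs(im,lo,hi,40),key=lambda k:np.hypot(*(cen(k)-p)))
    a=cen(f(c["color"],p));b=cen(f(s["color"],q));print(n,a,b,two(a,b))
E
```

```text
plinth ((456.34844970703125, 155.11940002441406), (97.16850280761719, 96.36287689208984), 86.61458587646484)
plinth ((456.72552490234375, 155.5050506591797), (96.37122344970703, 96.26265716552734), 87.15432739257812)
yellow [449.87731481 298.60108025] [184.95917387 209.19788665] (array([ 0.45492005, -0.30906918,  0.01556317]), np.float64(0.000703440220546516))
green [189.57127371 255.48726287] [523.19362041 265.98437002] (array([0.57557707, 0.39164292, 0.04505166]), np.float64(0.004267941756918322))
```

```bash
python3 - <<'E'
from h import *
w=ctrl.camera("wrist");a=w["color"]
cv2.imwrite("pics/w4.png",cv2.resize(a[95:225,250:380],None,fx=4.6,fy=4.6,interpolation=cv2.INTER_CUBIC)[:,:,::-1])
print(ray(w,[320,240],1))
for y in(130,190):
    print([tuple(a[y,x]) and int(a[y,x].sum()//3) for x in range(256,290)]);print([int(a[y,x].sum()//3) for x in range(344,372)])
    for x in(262,266,362,366):print(x,y,cast(w,(x,y),.03,1)*1000)
E
```

```text
(array([0.46374113, 0.14883444, 0.38335813]), array([[-0.24108039,  0.01137661, -0.97043847]]))
[136, 140, 141, 139, 136, 114, 120, 104, 126, 124, 121, 125, 124, 124, 122, 125, 122, 123, 123, 126, 124, 123, 125, 124, 126, 116, 106, 123, 134, 133, 129, 134, 134, 132]
[131, 132, 124, 118, 106, 110, 124, 122, 125, 125, 123, 122, 123, 125, 122, 125, 125, 124, 110, 115, 113, 133, 143, 139, 139, 137, 139, 138]
262 130 [[486.20353623 201.35823655]]
266 130 [[485.86504532 197.53555404]]
362 130 [[480.19729385 107.07492121]]
366 130 [[480.05733526 103.2665436 ]]
[139, 137, 135, 139, 141, 129, 122, 128, 123, 123, 123, 121, 121, 124, 119, 122, 121, 123, 120, 124, 122, 122, 120, 123, 124, 122, 96, 122, 131, 129, 129, 131, 131, 129]
[133, 130, 120, 104, 119, 122, 122, 120, 123, 124, 123, 120, 124, 123, 124, 121, 123, 118, 129, 120, 130, 137, 136, 135, 137, 134, 136, 134]
262 190 [[428.71034538 205.67491673]]
266 190 [[428.42723185 201.78694161]]
362 190 [[422.79073885 109.86964474]]
366 190 [[422.59818065 106.00302134]]
```

View pics/w4.png

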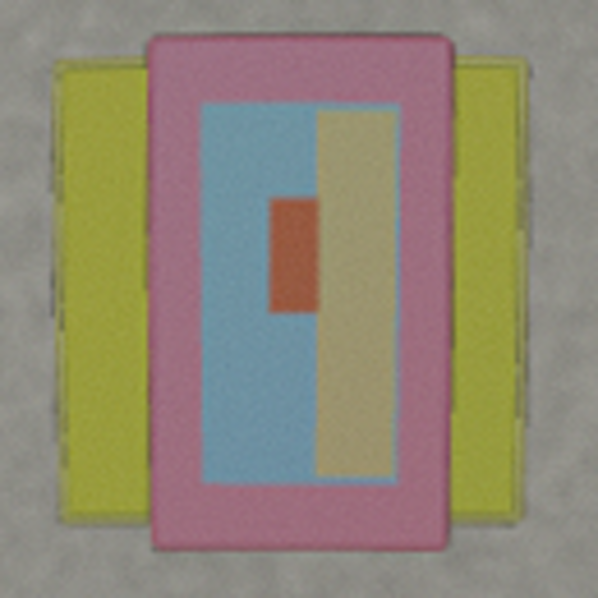

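The left lime strip is about 3 mm wider than the right one, so the box is about 2 mm too far toward -y. I'll re-grip it, lift it slightly and shift it +2 mm.

```bash
python3 -m pendant '[[[2,0,-2],0],[[2,0,-2],0],[[2,0,-2],0],[[0,0,-2],0],[[0,0,-2],0],[[0,0,-2],0],[[0,0,-1.5],0],[[0,0,-1.5],0],[[0,0,-0.9],0],[[0,0,-0.5],0],[[0,0,0],0],[[0,0,0],0]]' 1
python3 -m pendant '[[[0,0,0],0],[[0,0,0],0],[[0,0,0],0],[[0,0,0],0],[[0,0,0],0],[[0,0,0],0],[[0,0,0],0],[[0,0,0.2],0],[[0,0,0.2],0],[[0,0.1,0],0],[[0,0.1,0],0],[[0,0,-0.15],0],[[0,0,-0.1],0],[[0,0,-0.1],0],[[0,0,-0.05],0],[[0,0,0],0],[[0,0,0],0]]' 0 15
```

```text
time_s: 9.12
ee_pos: [0.4575, 0.1534, 0.0412]
eef_rot: [-3.142, -0.0, -0.059]
force: [-1.1, -0.4, 1.1]
grip_width: 0.0942
grip_force: 0.0
time_s: 10.53
ee_pos: [0.4573, 0.1554, 0.0411]
eef_rot: [3.142, 0.0, -0.059]
force: [-2.7, -1.0, 3.3]
grip_width: 0.056
grip_force: 15.0
```

```bash
python3 -m pendant '[[[0,0,0],0],[[0,0,0],0],[[0,0,0],0],[[0,0,0],0],[[0,0,0],0],[[0,0,0],0]]' 0.85
python3 -m pendant '[[[0,0,0.5],0],[[0,0,1.5],0],[[0,0,2.5],0],[[0,0,3],0],[[-2,0,3],0],[[-2,0,3],0],[[-2,0,3],0],[[0,0,0],0],[[0,0,0],0]]' 1
python3 - <<'E'
from h import *
w=ctrl.camera("wrist");hsv=cv2.cvtColor(w["color"],cv2.COLOR_RGB2HSV);p=proj(w,[.4574,.155,.07],1)[0]
print("pink",wtop(w,(150,50,110),(179,150,255),.07,p))
m=cv2.inRange(hsv,(24,90,120),(38,255,255));q=m*0;q[100:220,250:380]=m[100:220,250:380]
ys,xs=np.nonzero(q);X=(cast(w,np.c_[xs,ys],.03,1)*1000).astype(np.float32);print("plinth",cv2.minAreaRect(X))
E
```

```text
time_s: 11.03
ee_pos: [0.4573, 0.1554, 0.0409]
eef_rot: [3.142, -0.0, -0.059]
force: [-0.2, -1.0, 1.0]
grip_width: 0.0796
grip_force: 0.0
time_s: 11.78
ee_pos: [0.3975, 0.1557, 0.2077]
eef_rot: [-3.14, -0.004, -0.059]
force: [-0.4, 0.8, -0.0]
grip_width: 0.094
grip_force: 0.0
pink [456.7 154.7  55.1  94.8  86.7 456.6 154.8]
plinth ((456.6105651855469, 155.20201110839844), (96.92313385009766, 96.2910385131836), 86.61543273925781)
```

Centred to within half a mm. Now the yellow tin.

```bash
python3 -m pendant '[[[0,-3,0],0],[[0,-3,0],0],[[0,-3,0],0],[[0,-3,0],0],[[0,-3,0],0],[[0,-3,0],0],[[0,-3,0],0],[[0,-3,0],0],[[0,-3,0],0],[[0,-3,0],0],[[0,-3,0],0],[[0,-3,0],0],[[0,-3,0],0],[[0,-3,0],0],[[0,-3,0],0],[[0,-1.5,0],0],[[0,0,0],0],[[0,0,0],0]]'
python3 - <<'E'
from h import *
w=ctrl.camera("wrist");cv2.imwrite("pics/w5.png",w["color"][:,:,::-1])
o=ctrl.get_obs();print(o["ee_pos"],o["eef_rot"])
p=proj(w,[.455,-.309,.035],1)[0];print(p)
for z in(.0175,.035):print("yellow",wtop(w,(15,110,60),(28,255,255),z,p))
print("yellow bright",wtop(w,(15,110,130),(28,255,255),.035,p))
E
```

```text
time_s: 13.33
ee_pos: [0.397, -0.3094, 0.2046]
eef_rot: [-3.14, 0.002, -0.06]
force: [-0.0, -0.3, -0.5]
grip_width: 0.0941
grip_force: 0.0
[ 0.39724696 -0.30879592  0.2050537 ] [-3.14031257e+00  1.27644240e-03 -5.93150083e-02]
[314.64662285 158.83587174]
yellow [ 455.5 -307.1   44.8   44.1   59.7  455.6 -307.1]
yellow [ 455.9 -307.5   42.7   42.    59.7  456.  -307.5]
yellow bright [ 455.9 -307.4   42.3   42.3   33.3  456.  -307.5]
```

View pics/w5.png

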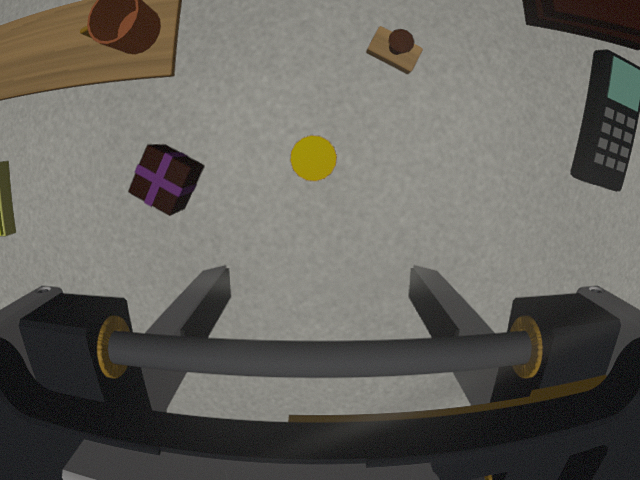

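The yellow tin is at (314,158), alone, with the stamp at (395,48) well clear.

```bash
python3 -m pendant '[[[2,0.1,-2],0],[[2,0.1,-2],0],[[1.9,0,-2],0],[[0,0,-2],0],[[0,0,-2],0],[[0,0,-2],0],[[0,0,-2],0],[[0,0,-2],0],[[0,0,-1.5],0],[[0,0,-1],0],[[0,0,-0.8],0],[[0,0,-0.4],0],[[0,0,0],0],[[0,0,0],0]]'
python3 -m pendant '[[[0,0,0],0],[[0,0,0],0],[[0,0,0],0],[[0,0,0],0],[[0,0,0],0],[[0,0,0],0],[[0,0,0],0],[[0,0,0],0],[[0,0,0],0]]' 0 15
```

```text
time_s: 14.55
ee_pos: [0.4566, -0.3076, 0.0095]
eef_rot: [3.141, -0.001, -0.059]
force: [-0.2, -0.8, 1.1]
grip_width: 0.0943
grip_force: 0.0
time_s: 15.3
ee_pos: [0.4563, -0.3076, 0.0089]
eef_rot: [-3.142, 0.0, -0.059]
force: [-0.2, -0.2, 0.6]
grip_width: 0.044
grip_force: 15.0
```

```bash
python3 -m pendant '[[[0,0,0.5],0],[[0,0,1.5],0],[[0,0,2],0],[[0,0,3],0],[[0,0,3],0],[[0,0,2],0],[[0,0,1],0],[[0,0,0],0]]'
python3 -m pendant '[[[0.1,1.5,0],0],[[0,2.5,0],0],[[0,3,0],0],[[0,3,0],0],[[0,3,0],0],[[0,3,0],0],[[0,3,0],0],[[0,3,0],0],[[0,3,0],0],[[0,3,0],0],[[0,3,0],0],[[0,3,0],0],[[0,3,0],0],[[0,3,0],0],[[0,3,0],0],[[0,2,0],0],[[0,1.3,0],0],[[0,0,0],0],[[0,0,0],0],[[0,0,0],0]]'
```

```text
time_s: 15.97
ee_pos: [0.457, -0.3081, 0.1411]
eef_rot: [3.14, -0.003, -0.059]
force: [0.7, -0.5, -1.7]
grip_width: 0.0437
grip_force: 15.0
time_s: 17.63
ee_pos: [0.4567, 0.1549, 0.138]
eef_rot: [3.141, 0.002, -0.059]
force: [0.2, -0.0, -1.0]
grip_width: 0.0437
grip_force: 15.0
```

```bash
python3 -m pendant '[[[0.05,0.05,-1],0],[[0,0,-1],0],[[0,0,-1],0],[[0,0,-1],0],[[0,0,-0.7],0],[[0,0,-0.5],0],[[0,0,-0.3],0],[[0,0,-0.2],0],[[0,0,-0.1],0],[[0,0,-0.1],0],[[0,0,0],0],[[0,0,0],0]]'
```

```text
time_s: 18.63
ee_pos: [0.4579, 0.156, 0.0802]
eef_rot: [-3.141, -0.0, -0.059]
force: [-0.6, 0.1, -0.8]
grip_width: 0.0436
grip_force: 15.0
```

```bash
python3 -m pendant '[[[-0.02,-0.03,-0.05],0],[[0,0,-0.05],0],[[0,0,0],0],[[0,0,0],0]]'
```

```text
time_s: 18.97
ee_pos: [0.4576, 0.1556, 0.079]
eef_rot: [-3.142, -0.0, -0.059]
force: [0.8, -0.4, 0.1]
grip_width: 0.0436
grip_force: 15.0
```

```bash
python3 -m pendant '[[[0,0,-0.03],0],[[0,0,0],0],[[0,0,0],0],[[0,0,0],0],[[0,0,0],0],[[0,0,0],0]]' 0.8
python3 -m pendant '[[[0,0,0.5],0],[[0,0,1.5],0],[[0,0,2.5],0],[[0,0,3],0],[[-2,0,3],0],[[-2,0,3],0],[[-2,0,0],0],[[0,0,0],0],[[0,0,0],0]]' 1
python3 - <<'E'
from h import *
w=ctrl.camera("wrist");cv2.imwrite("pics/w6.png",w["color"][90:330,200:460,::-1]);o=ctrl.get_obs();print(o["ee_pos"])
p=proj(w,[.4574,.155,.07],1)[0]
print("pink",wtop(w,(150,50,110),(179,150,255),.07,p))
print("yellow",wtop(w,(15,130,60),(26,255,255),.105,p))
E
```

```text
time_s: 19.47
ee_pos: [0.4576, 0.1556, 0.0787]
eef_rot: [-3.142, -0.0, -0.059]
force: [-0.9, -1.2, -0.3]
grip_width: 0.0751
grip_force: 0.0
time_s: 20.22
ee_pos: [0.3974, 0.1557, 0.2144]
eef_rot: [-3.141, -0.002, -0.059]
force: [0.4, -0.9, 0.4]
grip_width: 0.0936
grip_force: 0.0
[0.39778386 0.15563132 0.21387507]
pink [456.2 154.6  55.2  95.2  86.5 456.3 154.5]
yellow [457.4 154.9  41.9  41.3  86.6 457.4 154.9]
```

View pics/w6.png

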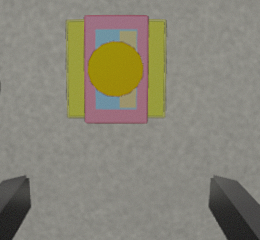

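The yellow tin sits upright in the middle of the pink box. Next I'll measure the board, jar and pot from above.

```bash
python3 -m pendant '[[[2,-2,0.5],0],[[2,-2,0.5],0],[[2,-2,0.5],0],[[2,-2,0.5],0],[[2,-2,0.5],0],[[2,-1.8,0.5],0],[[2,0,0],0],[[0,0,0],0],[[0,0,0],0]]'
python3 - <<'E'
from h import *
w=ctrl.camera("wrist");cv2.imwrite("pics/w7.png",w["color"][:,:,::-1]);o=ctrl.get_obs();print(o["ee_pos"],ray(w,[320,240],1)[0])
p=proj(w,[[.6355,.038,.012],[.652,.202,.012],[.619,-.127,.012]],1);print(p)
hsv=cv2.cvtColor(w["color"],cv2.COLOR_RGB2HSV);print([list(hsv[y,x]) for x,y in p.round().astype(int)])
E
```

```text
time_s: 21.02
ee_pos: [0.538, 0.0372, 0.2422]
eef_rot: [3.141, 0.003, -0.06]
force: [0.1, 0.5, -0.3]
grip_width: 0.0938
grip_force: 0.0
[0.53745328 0.03754579 0.24253607] [0.60452883 0.03263119 0.4217137 ]
[[312.43964279 121.61039022]
 [169.42024733 122.20236553]
 [457.96933794 132.54702136]]
[[np.uint8(17), np.uint8(114), np.uint8(145)], [np.uint8(104), np.uint8(126), np.uint8(95)], [np.uint8(10), np.uint8(145), np.uint8(135)]]
```

View pics/w7.png

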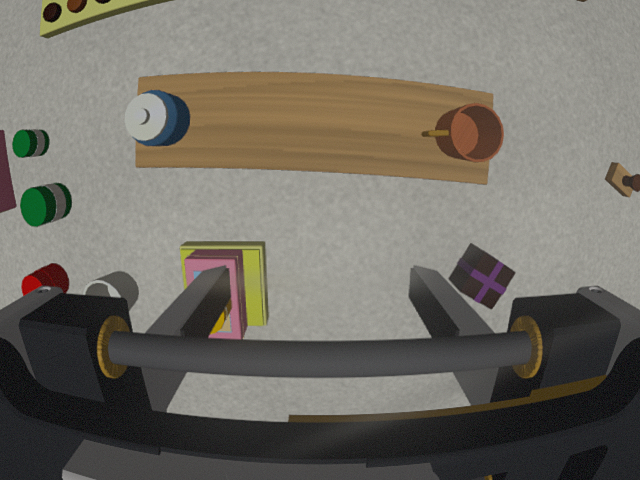

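The wrist view shows the jar at (155,120), the pot at (470,132) with its handle pointing at the jar, the board between them, and the brown box at (482,276).

```bash
python3 - <<'E'
from h import *
w=ctrl.camera("wrist");hsv=cv2.cvtColor(w["color"],cv2.COLOR_RGB2HSV)
m=cv2.inRange(hsv,(12,60,60),(24,170,255));q=m*0;q[60:195,125:505]=m[60:195,125:505]
q=cv2.morphologyEx(q,cv2.MORPH_OPEN,np.ones((3,3)));ys,xs=np.nonzero(q)
X=(cast(w,np.c_[xs,ys],.012,1)*1000).astype(np.float32);print("board",cv2.minAreaRect(X))
def mid(m,box,z):
    x0,y0,x1,y1=box;q=m*0;q[y0:y1,x0:x1]=m[y0:y1,x0:x1]
    k=cv2.convexHull(max(cv2.findContours(q,0,cv2.CHAIN_APPROX_NONE)[0],key=cv2.contourArea))
    print(cv2.boundingRect(k));return cast(w,cen(k),z,1)*1000
wood=cv2.inRange(hsv,(12,60,60),(24,170,255))
print("jar",mid(cv2.bitwise_not(wood),(124,86,194,150),.051))
pot=cv2.inRange(hsv,(0,100,20),(12,255,255));print("pot",mid(pot,(436,95,510,170),.042))
br=cv2.inRange(hsv,(0,0,0),(179,255,75))|cv2.inRange(hsv,(130,60,0),(179,255,255));br=cv2.morphologyEx(br,cv2.MORPH_CLOSE,np.ones((5,5)))
print("brown",mid(br,(445,238,520,312),.0225))
E
```

```text
board ((636.0123291015625, 38.73284912109375), (418.55389404296875, 109.53677368164062), 83.60078430175781)
(124, 86, 67, 64)
jar [[654.56061208 205.09159475]]
(436, 103, 68, 59)
pot [[ 617.86986403 -129.41800009]]
(449, 244, 66, 65)
brown [[ 447.40789584 -155.57924783]]
```

```bash
python3 -m pendant '[[[-2.35,-2.7,-0.6],-0.084],[[-2.35,-2.7,-0.6],-0.084],[[-2.35,-2.7,-0.6],-0.084],[[-2.35,-2.7,-0.6],-0.083],[[-2.35,-2.7,-0.6],-0.083],[[-2.35,-2.6,-0.6],-0.083],[[0,0,0],0],[[0,0,0],0],[[0,0,0],0]]'
python3 - <<'E'
from h import *
w=ctrl.camera("wrist");cv2.imwrite("pics/w8.png",w["color"][60:330,120:540,::-1]);o=ctrl.get_obs();print(o["ee_pos"],o["eef_rot"])
hsv=cv2.cvtColor(w["color"],cv2.COLOR_RGB2HSV);p=proj(w,[.448,-.155,.045],1)[0].round().astype(int);print(p)
br=cv2.inRange(hsv,(0,0,0),(179,255,75))|cv2.inRange(hsv,(125,60,0),(165,255,255));br=cv2.morphologyEx(br,cv2.MORPH_CLOSE,np.ones((5,5)))
q=br*0;q[p[1]-60:p[1]+60,p[0]-60:p[0]+60]=br[p[1]-60:p[1]+60,p[0]-60:p[0]+60]
k=max(cv2.findContours(q,0,cv2.CHAIN_APPROX_NONE)[0],key=cv2.contourArea)
print(cv2.boundingRect(k))
for z in(.0225,.045):
    X=(cast(w,k.reshape(-1,2),z,1)*1000).astype(np.float32);print(z,cv2.minAreaRect(X),cen(cv2.convexHull(X)))
E
```

```text
time_s: 21.87
ee_pos: [0.3968, -0.1229, 0.208]
eef_rot: [-3.141, -0.001, -0.559]
force: [-0.4, -0.1, -0.1]
grip_width: 0.0942
grip_force: 0.0
[ 0.39706396 -0.12268386  0.207936  ] [-3.14135364e+00 -6.20860688e-04 -5.58226413e-01]
[318 157]
(289, 127, 59, 59)
0.0225 ((448.77947998046875, -155.11810302734375), (56.7811279296875, 57.16134262084961), 57.541099548339844) [ 448.91018186 -155.04041567]
0.045 ((449.0172119140625, -155.35606384277344), (53.28347396850586, 53.640235900878906), 57.541107177734375) [ 449.13988903 -155.28318932]
```

View pics/w8.png

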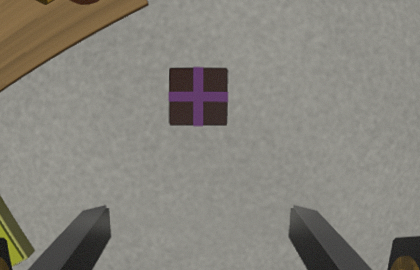

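The brown box is square to the view at crop (198,96), clear all round.

```bash
python3 -m pendant '[[[2,-1.2,-2],-0.008],[[2,-1.2,-2],0],[[1.24,-0.8,-2],0],[[0,0,-2],0],[[0,0,-2],0],[[0,0,-2],0],[[0,0,-2],0],[[0,0,-2],0],[[0,0,-1.5],0],[[0,0,-1],0],[[0,0,-0.7],0],[[0,0,-0.4],0],[[0,0,0],0],[[0,0,0],0]]'
python3 -m pendant '[[[0,0,0],0],[[0,0,0],0],[[0,0,0],0],[[0,0,0],0],[[0,0,0],0],[[0,0,0],0],[[0,0,0],0],[[0,0,0],0],[[0,0,0],0]]' 0 15
python3 -m pendant '[[[0,0,0.5],0],[[0,0,1.5],0],[[0,0,2],0],[[0,0,2],0],[[0,0,2],0],[[0,0,2],0],[[0,0,1],0],[[0,0,0],0]]'
```

```text
time_s: 23.08
ee_pos: [0.4495, -0.1554, 0.0121]
eef_rot: [-3.141, -0.001, -0.568]
force: [0.1, 0.4, 0.7]
grip_width: 0.0941
grip_force: 0.0
time_s: 23.83
ee_pos: [0.4491, -0.1554, 0.0117]
eef_rot: [-3.142, -0.0, -0.568]
force: [-0.2, 0.3, 1.6]
grip_width: 0.0539
grip_force: 15.0
time_s: 24.5
ee_pos: [0.4498, -0.1557, 0.1236]
eef_rot: [-3.141, -0.003, -0.568]
force: [-0.0, 0.1, -0.6]
grip_width: 0.0537
grip_force: 15.0
```

```bash
python3 -m pendant '[[[1,1.25,0],0.025],[[1.94,2.49,0],0.045],[[1.94,2.49,0],0.045],[[1.94,2.49,0],0.045],[[1.94,2.49,0],0.045],[[1.94,2.49,0],0.045],[[1.94,2.49,0],0.045],[[1.94,2.49,0],0.045],[[1.94,2.49,0],0.045],[[1.94,2.49,0],0.045],[[0.9,1.25,0],0.025],[[0,0,0],0],[[0,0,0],0],[[0,0,0],0]]'
```

```text
time_s: 25.67
ee_pos: [0.6419, 0.093, 0.1205]
eef_rot: [3.141, 0.002, -0.114]
force: [0.2, -0.6, -1.5]
grip_width: 0.0536
grip_force: 15.0
```

```bash
python3 -m pendant '[[[0.04,0.04,-1.5],0.002],[[0,0,-2],0],[[0,0,-2],0],[[0,0,-1.5],0],[[0,0,-1],0],[[0,0,-0.7],0],[[0,0,-0.4],0],[[0,0,-0.2],0],[[0,0,-0.1],0],[[0,0,0],0],[[0,0,0],0]]'
```

```text
time_s: 26.58
ee_pos: [0.6433, 0.0942, 0.0283]
eef_rot: [-3.141, -0.001, -0.111]
force: [-1.3, 0.0, -2.2]
grip_width: 0.054
grip_force: 15.0
```

```bash
python3 -m pendant '[[[-0.03,-0.02,-0.2],0],[[0,0,-0.1],0],[[0,0,-0.08],0],[[0,0,-0.05],0],[[0,0,0],0],[[0,0,0],0]]'
```

```text
time_s: 27.08
ee_pos: [0.6428, 0.0939, 0.0237]
eef_rot: [-3.142, -0.0, -0.111]
force: [-1.6, -0.1, 4.5]
grip_width: 0.054
grip_force: 15.0
```

```bash
python3 -m pendant '[[[0,0,0],0],[[0,0,0],0],[[0,0,0],0],[[0,0,0],0],[[0,0,0],0],[[0,0,0],0]]' 0.8
python3 -m pendant '[[[0,0,0.5],0],[[0,0,1.5],0],[[0,0,2.5],0],[[0,0,3],0],[[0,0,3],0],[[-2,0,3],0],[[-2,0,3],0],[[-2,0,2],0],[[-1,-1.5,2],0],[[0,-2,1],0],[[0,-2,0],0],[[0,0,0],0],[[0,0,0],0]]' 1
python3 - <<'E'
from h import *
w=ctrl.camera("wrist");cv2.imwrite("pics/w9.png",w["color"][:,:,::-1]);o=ctrl.get_obs();print(o["ee_pos"],o["eef_rot"])
hsv=cv2.cvtColor(w["color"],cv2.COLOR_RGB2HSV);p=proj(w,[.6424,.0935,.057],1)[0].round().astype(int);print(p)
br=cv2.inRange(hsv,(0,0,0),(179,255,75))|cv2.inRange(hsv,(125,60,0),(165,255,255));br=cv2.morphologyEx(br,cv2.MORPH_CLOSE,np.ones((5,5)))
q=br*0;q[p[1]-45:p[1]+45,p[0]-45:p[0]+45]=br[p[1]-45:p[1]+45,p[0]-45:p[0]+45]
k=max(cv2.findContours(q,0,cv2.CHAIN_APPROX_NONE)[0],key=cv2.contourArea)
for z in(.0345,.057):
    X=(cast(w,k.reshape(-1,2),z,1)*1000).astype(np.float32);print(z,cv2.minAreaRect(X),cen(cv2.convexHull(X)))
m=cv2.inRange(hsv,(12,60,60),(24,170,255));lab=cv2.connectedComponentsWithStats(cv2.morphologyEx(m,cv2.MORPH_OPEN,np.ones((3,3))))
i=1+np.argmax(lab[2][1:,4]);ys,xs=np.nonzero(lab[1]==i);X=(cast(w,np.c_[xs,ys],.012,1)*1000).astype(np.float32);print("board",cv2.minAreaRect(X))
E
```

```text
time_s: 27.58
ee_pos: [0.6427, 0.0939, 0.0233]
eef_rot: [3.142, 0.0, -0.111]
force: [0.2, 0.7, 0.0]
grip_width: 0.0756
grip_force: 0.0
time_s: 28.67
ee_pos: [0.5727, 0.0385, 0.2387]
eef_rot: [-3.141, -0.0, -0.113]
force: [-0.1, 0.4, 0.2]
grip_width: 0.0939
grip_force: 0.0
[0.57264155 0.03913046 0.23835596] [-3.14139920e+00  1.52825957e-04 -1.11790877e-01]
[254 154]
0.0345 ((642.2099609375, 95.076904296875), (61.270381927490234, 57.540287017822266), 83.00224304199219) [642.12201931  95.04553202]
0.057 ((641.98388671875, 91.28497314453125), (57.67933654785156, 54.167842864990234), 83.00222778320312) [641.90100943  91.25542855]
board ((636.18017578125, 38.793731689453125), (418.2030334472656, 109.43453216552734), 83.55213165283203)
```

View pics/w9.png

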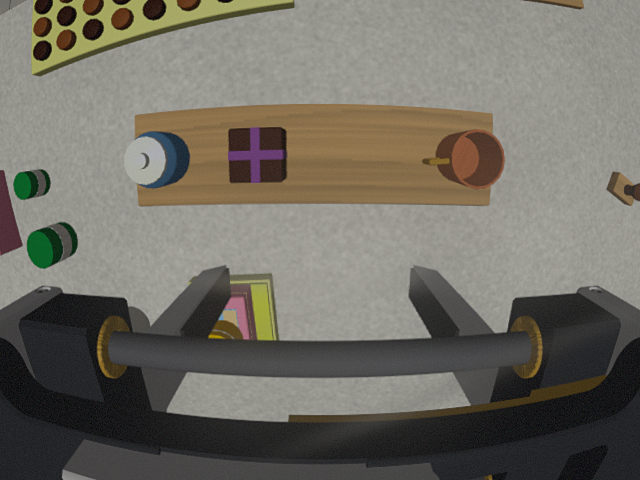

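The brown box is square on the centre line at (257,155). Now the green tin: I'll turn the tool so the jaws avoid the small green tin and the pink stack.

```bash
python3 -m pendant '[[[-0.13,2.47,0],0.111],[[-0.13,2.47,0],0.111],[[-0.13,2.47,0],0.111],[[-0.13,2.47,0],0.111],[[-0.13,2.47,0],0.111],[[-0.13,2.47,0],0.111],[[-0.13,2.47,0],0.111],[[-0.13,2.47,0],0.111],[[-0.13,2.47,0],0.111],[[-0.13,2.47,0],0.111],[[-0.13,2.47,0],0.111],[[-0.13,2.47,0],0.111],[[0,0,0],0],[[0,0,0],0],[[0,0,0],0]]' 0.75
python3 - <<'E'
from h import *
w=ctrl.camera("wrist");cv2.imwrite("pics/w10.png",w["color"][:,:,::-1]);o=ctrl.get_obs();print(o["ee_pos"],o["eef_rot"])
p=proj(w,[.576,.392,.058],1)[0];print(p)
for z in(.029,.058):print(wtop(w,(55,80,20),(85,255,255),z,p),wtop(w,(55,80,90),(85,255,255),z,p))
c=ctrl.camera("top");print("top pink corner rays",cast(c,(150,209),.1),cast(c,(150,209),.15))
E
```

```text
time_s: 29.97
ee_pos: [0.5568, 0.3354, 0.2379]
eef_rot: [-3.141, 0.001, 1.219]
force: [1.2, -0.4, 0.2]
grip_width: 0.0704
grip_force: 0.0
[0.55701224 0.33491904 0.23813875] [-3.14127567e+00  4.18828138e-04  1.21888594e+00]
[318.50990018 156.57201456]
[576.2 391.4  51.3  52.   69.9 576.5 391.1] [576.2 391.4  51.3  52.   69.9 576.5 391.1]
[576.5 391.9  47.5  48.1  69.9 576.7 391.6] [576.5 391.9  47.5  48.1  69.9 576.7 391.6]
top pink corner rays [[0.69232666 0.48096358]] [[0.68291597 0.46469832]]
```

View pics/w10.png

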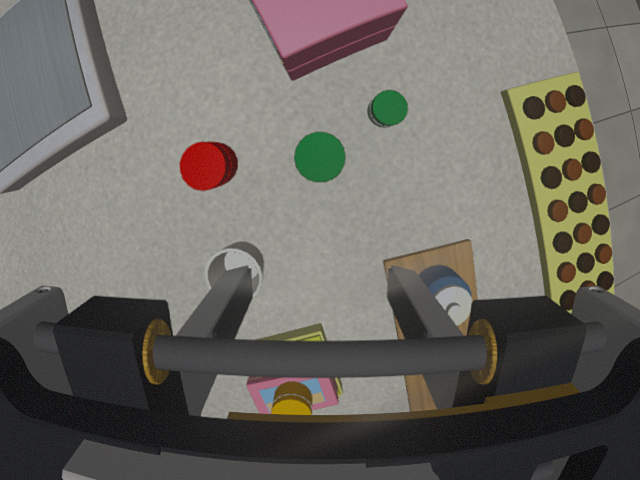

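The large green tin is at (320,157), with the small one at (388,108), the red one at (207,166) and the stack corner at (293,79). Jaws left and right of it clear everything.

```bash
python3 -m pendant '[[[0.66,1.89,-2],0],[[0.66,1.89,-2],0],[[0.66,1.89,-2],0],[[0,0,-2.5],0],[[0,0,-2.5],0],[[0,0,-2.5],0],[[0,0,-2.5],0],[[0,0,-2],0],[[0,0,-1.5],0],[[0,0,-1],0],[[0,0,-0.8],0],[[0,0,-0.5],0],[[0,0,0],0],[[0,0,0],0]]'
python3 -m pendant '[[[0,0,0],0],[[0,0,0],0],[[0,0,0],0],[[0,0,0],0],[[0,0,0],0],[[0,0,0],0],[[0,0,0],0],[[0,0,0],0]]' 0 15
python3 -m pendant '[[[0,0,0.5],0],[[0,0,1.5],0],[[0,0,2],0],[[0,0,3],0],[[0,0,3],0],[[0,0,2],0],[[0,0,1],0],[[0,0,0],0],[[0,0,0],0]]'
```

```text
time_s: 31.23
ee_pos: [0.5773, 0.3921, 0.021]
eef_rot: [3.141, -0.001, 1.22]
force: [-0.1, -0.1, 0.6]
grip_width: 0.0706
grip_force: 0.0
time_s: 31.9
ee_pos: [0.5771, 0.3921, 0.0208]
eef_rot: [3.141, -0.001, 1.221]
force: [-0.6, -1.0, 5.4]
grip_width: 0.0493
grip_force: 15.0
time_s: 32.65
ee_pos: [0.5767, 0.3919, 0.1498]
eef_rot: [-3.141, 0.001, 1.221]
force: [-0.1, -0.3, -2.6]
grip_width: 0.0492
grip_force: 15.0
```

```bash
python3 -m pendant '[[[0.18,-1.35,0],0.008],[[0.36,-2.72,0],0.016],[[0.36,-2.72,0],0.016],[[0.36,-2.72,0],0.016],[[0.36,-2.72,0],0.016],[[0.36,-2.72,0],0.016],[[0.36,-2.72,0],0.016],[[0.36,-2.72,0],0.016],[[0.36,-2.72,0],0.016],[[0.36,-2.72,0],0.016],[[0.36,-2.72,0],0.016],[[0.36,-2.72,0],0.016],[[0.36,-2.72,0],0.016],[[0.36,-2.72,0],0.016],[[0.36,-2.72,0],0.016],[[0.16,-1.34,0],0.008],[[0,0,0],0],[[0,0,0],0],[[0,0,0],0]]'
```

```text
time_s: 34.23
ee_pos: [0.6302, -0.0149, 0.1492]
eef_rot: [-3.14, -0.0, 1.461]
force: [-0.2, -0.0, -2.0]
grip_width: 0.0494
grip_force: 15.0
```

Contact is expected at TCP z ≈ 0.0328, so I'll lower to about 5 mm above it first.

```bash
python3 -m pendant '[[[0,-0.03,-2],0],[[0,0,-2],0],[[0,0,-2],0],[[0,0,-2],0],[[0,0,-1.5],0],[[0,0,-0.8],0],[[0,0,-0.5],0],[[0,0,-0.3],0],[[0,0,-0.2],0],[[0,0,-0.1],0],[[0,0,0],0],[[0,0,0],0]]'
```

```text
time_s: 35.23
ee_pos: [0.631, -0.016, 0.0369]
eef_rot: [3.141, -0.0, 1.461]
force: [-0.3, -0.5, -2.0]
grip_width: 0.0495
grip_force: 15.0
```

```bash
python3 -m pendant '[[[-0.03,0.02,-0.2],0],[[0,0,-0.1],0],[[0,0,-0.06],0],[[0,0,-0.05],0],[[0,0,0],0],[[0,0,0],0]]'
```

```text
time_s: 35.73
ee_pos: [0.6305, -0.0158, 0.0328]
eef_rot: [3.141, 0.0, 1.461]
force: [-3.3, 0.6, 6.0]
grip_width: 0.0494
grip_force: 15.0
```

```bash
python3 -m pendant '[[[0,0,0],0],[[0,0,0],0],[[0,0,0],0],[[0,0,0],0],[[0,0,0],0],[[0,0,0],0]]' 0.75
python3 -m pendant '[[[0,0,0.5],0],[[0,0,1.5],0],[[0,0,2.5],0],[[0,0,3],0],[[0,0,3],0],[[-0.4,0.4,3],-0.122],[[-0.4,0.4,3],-0.122],[[-0.4,0.4,2],-0.122],[[-0.4,0.4,2],-0.122],[[-0.4,0.4,0.4],-0.122],[[-0.4,0.4,0],-0.122],[[-0.4,0.4,0],-0.122],[[-0.4,0.4,0],-0.122],[[-0.4,0.4,0],-0.122],[[-0.4,0.4,0],-0.122],[[-0.4,0.4,0],-0.122],[[-0.4,0.4,0],-0.122],[[-0.9,0.4,0],-0.11],[[0,0,0],0],[[0,0,0],0]]' 1
python3 - <<'E'
from h import *
w=ctrl.camera("wrist");cv2.imwrite("pics/w11.png",w["color"][:,:,::-1]);o=ctrl.get_obs();print(o["ee_pos"],o["eef_rot"])
p=proj(w,[.6302,-.016,.07],1)[0];print(p)
for z in(.041,.070):print(wtop(w,(55,80,20),(85,255,255),z,p))
E
```

```text
time_s: 36.23
ee_pos: [0.6304, -0.0158, 0.0322]
eef_rot: [-3.142, -0.0, 1.461]
force: [1.3, 0.7, -0.2]
grip_width: 0.0707
grip_force: 0.0
time_s: 37.9
ee_pos: [0.5734, 0.0363, 0.2418]
eef_rot: [-3.142, -0.001, -0.109]
force: [0.1, 0.1, -0.4]
grip_width: 0.0941
grip_force: 0.0
[0.57364059 0.03609389 0.24165092] [-3.14155722e+00 -5.64627767e-04 -1.09038096e-01]
[366.9842942  155.15744171]
[628.6 -19.3  52.8  51.6  84.7 628.9 -19.3]
[629.4 -15.7  48.7  47.7  84.7 629.6 -15.7]
```

View pics/w11.png

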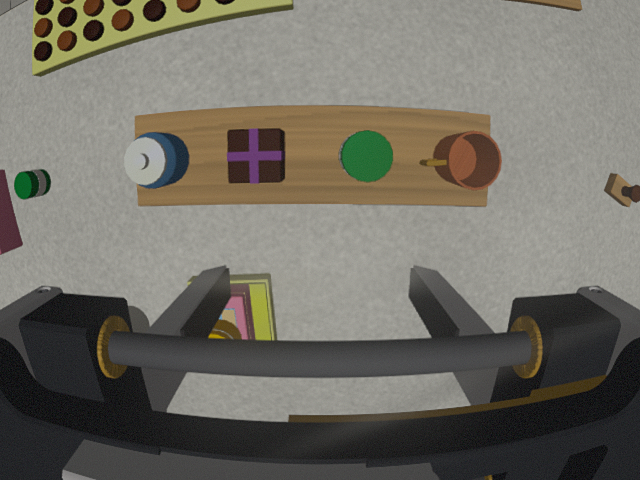

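The row is straight and even: jar, brown box, green tin and pot at columns 155, 257, 367 and 470. The stack still stands, so I'm handing in.

```bash
python3 -c "
from station import ctrl
print(ctrl.hand_in())"
```

```text
the job is handed in; nothing more can be done
None
```

I finished and handed in the job after about 38 s of robot time: the pink box is centred on the plinth with the yellow tin on it, the board row runs jar, brown box, green tin, pot at even spacing, and the arm went nowhere near the cup or the stamp.

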